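# Zero the joint shaft by its flat and hold the gear on it for tightening

### The job

Get this joint module ready for me to tighten the gear: with your fingers turn the upright shaft until its flat squarely faces the long zero mark on the scale plate, and pinch it there across the flat so that you feel the flat under a fingertip. Then fetch the white gear with the hub and cross screw, slip it hub up over the shaft with the screw on the flat, push it right down on the shoulder, and finish still gripping the hub and pressing it firmly down, the flat still at the zero mark. Leave the other things on the bench where they are.

Things in the scene. Friction and masses are not known exactly. Their poses are not given: they have to be found in the camera images.
- module: Fixed aluminium lattice box, 126 (its x) by 112 by 80 mm high; four feet 6 mm thick reach 28 mm further along its x. Origin: centre of underside. The upright shaft stands on its vertical centre line, through a boss 37 mm across, 85 mm high, inside a plate with a ring of short scale ticks. The long zero mark is the one broad dark line running out from the shaft on the plate along the module's +x.
- shaft (a joint): Shaft angle (rad): 0 when its flat squarely faces the long zero mark, positive counter-clockwise from above, so the flat faces the module's yaw plus this angle. Stops at -3.5 and 3.5; starts between 0.7 and 2.6. Stiff (0.04 N m), stays where left, turns with fingers gripping it with 15 N or more; fingers closing on the flat draw it square to themselves.
- seat (a point): Point on the shaft's axis at the shoulder's top, 91 mm above the bench, turning with the shaft: z up, x the way the flat faces. From here the steel shaft stands 36 mm up, 16 mm in diameter, with one flat along its whole length 5 mm from the axis (13 mm over flat and back); the top 2.5 mm is chamfered to 12 mm.
- flat: The flat face of the shaft, 12 mm wide, 33.5 mm tall. Origin in the middle of the face, 5 mm from the shaft's axis and 16.75 mm above the shoulder; x points straight out of the face, z up.
- shoulder: Steel shoulder of the shaft, 25 mm diameter, 6 mm thick, on which the gear sits; its top is at 91 mm above the bench. Origin: centre of its top. Turns with the shaft.
- gear: Loose white gear lying hub up: 60 mm over teeth, 10 mm thick; round hub 32 mm diameter above it to 34 mm height; 90 g; through bore 18.6 mm. Steel cross screw in the hub along the gear's +x, 22 mm above the underside: head 8.8 mm thick; its 4.4 mm tip inside the bore ends 6.1 mm from the axis, so it fits over the shaft only with the screw over the flat. Origin: centre of underside, z up.
- screw (a point): Outer end of the gear's cross screw, 23.5 mm out from the gear's axis along its x, 22 mm above its underside. With the gear in place it points the way the flat faces and the gear's origin is at the seat point.
- hub (a point): Middle of the gear's hub on its axis, 22 mm above the underside, 12 mm below the hub's top.
- spare: Bystander: loose plain white gear without a hub, 84 mm over the teeth, 10 mm thick, bore 24 mm, lying flat. Origin: centre of its underside. It and the hubbed gear may lie in either of two places.
- hexkey: Bystander: loose steel hex key lying flat, L-shaped, 5 mm thick, long arm 110 mm along its x, short arm 30 mm along its +y at the +x end. Origin at the underside near the middle of the long arm.
- motor: Bystander: loose small black motor standing upright, 50 mm diameter, 54 mm high with its stub shaft. Origin: centre of its underside.
- bin: Bystander: fixed green open bin, 300 mm (x) by 200 mm (y) by 120 mm high. Origin: centre of its underside.

How it is judged:
By the outcome, as a careful person would: the job done as asked, in the order asked, and still so for the second after the job is handed in, while the arm keeps its last pose, push and grip.
It also fails if it takes over 72 s, if anything falls off the work surface, if the arm or the gripper's body presses on something with over 40 N, if the wrist force passes 120 N, or if a joint passes its speed limit or range.

### The arm

A 7-joint arm with a two-finger parallel gripper is mounted at the origin on the work surface. World frame = base frame: x ahead of the robot, y to its left, z up, the work surface at z = 0. Lengths are in mm, angles in rad, forces in N, time in s.
With the tool pointing down it reaches from about 400 to 875 mm from the base axis. Payload 4.4 kg.
Tool frame: the origin (TCP) lies at the very end of the fingers, on their centre line; the grasp point (between the pads) lies 19 mm behind it; z points along the fingers, y is the line along which they close (so a half turn about z gives the same grasp; the last joint's range is limited). The gripper opens to 85 mm and grips with 20 to 120 N. Pads are 22 mm wide; open, the fingers measure 114 mm over their backs; the gripper's body (76 mm by 85 mm) begins 54 mm behind the grasp point. The pads swing forward as they close: fully open they stand 13 mm farther back than shut.
Start: joints at [1.05, 0.628, 0.038, 1.517, -0.027, 0.996, -0.02], TCP at [285.562, -583.928, 231.313] pointing down, gripper open.
Joint ranges: [-3.06, 3.06], [-0.37, 2.12], [-1.25, 1.32], [0.18, 2.47], [-1.1, 4.24], [0.23, 1.98], [-2.94, 2.94]. Speed limits (rad/s): [2.57, 2.57, 3.14, 3.14, 3.14, 3.14, 3.14].

### API

Orientations are given as [roll, pitch, yaw] about the fixed x, y, z axes, in that order (R = Rz(yaw) Ry(pitch) Rx(roll)).
In Python, from cell import monitor, viewer, workorder gives the robot as it stands.
- The arm moves only by the tool arm_command, never from a script. Its argument "series" is one flat list of numbers, 5 for each row, row after row: the opening in per cent of the stroke, from 0 (shut) to 100 (fully open), then the shift along the tool's x, y, z in cm, then the turn about the tool's z in degrees. In form: [claw, x, y, z, roll, claw, x, y, z, roll, ...]. A call has exactly 5 rows; each row is the pose to reach, as a shift and turn from the pose commanded when the call began, along the tool's axes at that moment; what a row does not reach only later rows make up. A row lasts 1/12 s, in which the tool goes at most 41.7 mm and 7.16 degrees, less where a joint would pass 70% of its speed; a pose out of reach is approached as far as the arm can. A call with a gripper value outside its range is refused whole. The fingers move at their own pace and stop on an object; the grip force is fixed at half the most. Time passes only in rows, so rows that repeat a pose let the fingers close, or fill a call up. It gives the time, the measured TCP pose, the force, the opening and the grip force at its end, in the units of the state.
- monitor.read_state(): the state, without advancing time (a new reading comes with each control period).
- viewer.get_image(name): name is "side" or "top"; returns (picture, depth): 480x640x3 uint8, red, green, blue; 480x640 float32, mm along the optical axis (not along the pixel's ray), 0 where there is no reading.
- viewer.camera_model(name): a dict with "mtx" (3x3 intrinsics, pixels), "R" (3x3) and "t" (3): a world point X has camera coordinates R X + t. Camera axes: x right, y down, z forward; pixel columns grow to the right and rows downward; lengths in mm; the calibration is good to about 2 mm. A picture is of the moment at which its call begins. camera_model takes no time and is no camera call.
- workorder.finish_job(): hands the job in; it is judged then, once.
The state is a dict: "clock": time; "qpos": joint angles; "qd": joint speeds; "tau": joint torques, N m; "eef_pos": TCP position; "tool_rot": TCP orientation; "force": force on the tool from outside, world axes, zero at the start; "torque": the same for the moment, N m; "width": finger opening in mm; "gripper_force": force on a finger pad.
Only numpy, scipy, OpenCV 4.12 (cv2) and the standard library are available. Lean on these libraries where they do the work, as an engineer would, in place of code of your own. Each camera call takes 0.05 s, during which the arm holds its last target. There are 200 camera calls.

## Working session

There is one attempt and no reset: what is moved stays moved. The work goes in short steps, Python scripts to look and compute and a tool call to move; the robot and the scene stay as the last step left them, time stands still between calls to the robot, and variables do not carry over. Pictures are saved under pics/ and viewed, at most 10 in all, crops included, and the job is handed in when it is done.

Besides the shell and the picture viewer there is one more tool, called after "Request:" as a command line: name --argument value ..., lists and objects as JSON in quotes. arm_command: Moves the arm, as the interface text tells. Its arguments: {"type":"object","properties":{"series":{"type":"array","items":{"type":"number"}}},"required":["series"]}

```bash
mkdir -p pics; cat > h.py <<'E'
import numpy as np, cv2
from cell import monitor, viewer, workorder
def snap(n,f):
    im,d=viewer.get_image(n); cv2.imwrite('pics/'+f+'.png',im[:,:,::-1]); np.save('pics/'+f+'.npy',d); return im,d
def xyz(n,u,v,d=None,z=None):
    m=viewer.camera_model(n);K,R,t=[np.array(m[k],float) for k in('mtx','R','t')]
    r=np.linalg.inv(K)@[u,v,1]; c=-R.T@t; w=R.T@r
    return c+w*d if d is not None else c+w*((z-c[2])/w[2])
E
python3 - <<'E'
from h import *
for n in('top','side'):
    snap(n,n+'0'); m=viewer.camera_model(n); print(n,-np.array(m['R']).T@np.array(m['t']),np.array(m['R'])[2],m['mtx'][0])
s=monitor.read_state();print(s)
E
```

```text
top [ 403.45743394  -19.3021053  1109.89461961] [ 0.16993813 -0.02156571 -0.98521873] [457.5813057    0.         316.02673541]
side [ 503.55394713  755.83319413 1013.89600214] [ 0.07443364 -0.64014483 -0.76463993] [521.09084143   0.         331.12715832]
{'clock': 0.1, 'qpos': array([ 1.05016523,  0.62924993,  0.03847331,  1.51831747, -0.02701853,
        0.99630563, -0.02000092]), 'qd': array([ 0.00137494, -0.00079325,  0.00076241, -0.00139366, -0.0004091 ,
        0.0007055 , -0.00048677]), 'tau': array([ 3.73228948e-03, -5.64526749e+01,  1.23078257e+00, -1.93971455e+01,
        1.13634719e-02,  5.45692761e-03,  6.10291337e-07]), 'eef_pos': array([ 285.30910006, -583.38064351,  230.46815488]), 'tool_rot': array([-3.13983110e+00,  2.01038370e-05,  4.54795892e-01]), 'force': array([-0.43192246,  0.67325757, -0.31922216]), 'torque': array([-0.016398  , -0.01391564,  0.00085889]), 'gripper_force': 0.0, 'width': 85.35187982546931}
```

View pics/top0.png

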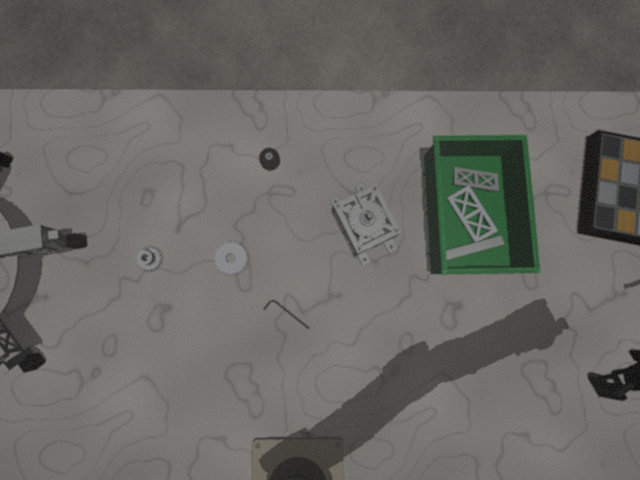

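View pics/side0.png

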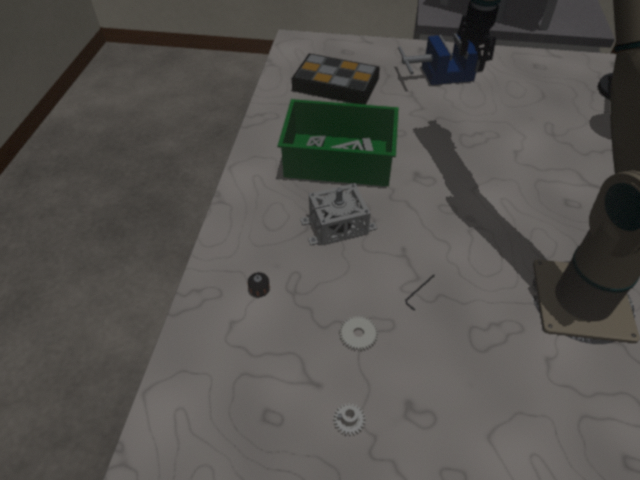

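Top view: module near (367,217), hubbed gear (148,258), spare (231,258), motor (270,158), hex key (288,312). Side view: module (339,213), gear (349,418). Next, enlarged crops.

```bash
python3 - <<'E'
from h import *
t=cv2.imread('pics/top0.png');s=cv2.imread('pics/side0.png')
def cr(i,u,v,r): 
    k=cv2.resize(i[v-r:v+r,u-r:u+r],(400,300) if 0 else (300,300),interpolation=cv2.INTER_CUBIC); return cv2.convertScaleAbs(k,alpha=1.3)
a=cr(t,367,222,45);
o=np.vstack([np.hstack([cr(t,367,217,25),cr(t,149,258,20)]),np.hstack([cr(s,340,205,25),cr(s,349,418,20)])])
cv2.imwrite('pics/c1.png',o)
d=np.load('pics/top0.npy'); ds=np.load('pics/side0.npy')
def cl(n,d,u,v,r):
    P=np.array([xyz(n,i,j,d[j,i]) for j in range(v-r,v+r) for i in range(u-r,u+r) if d[j,i]>0]);return P
P=cl('top',d,367,220,45);Q=P[(P[:,2]>74)&(P[:,2]<95)];print('mod plate',len(Q),Q.mean(0),cv2.minAreaRect(Q[:,:2].astype(np.float32)))
Q=P[P[:,2]>100];print('shaft',len(Q),Q.mean(0),Q.max(0))
P=cl('top',d,149,258,22);Q=P[P[:,2]>5];print('gear',len(Q),cv2.minEnclosingCircle(Q[:,:2].astype(np.float32)));Q=P[P[:,2]>28];print(len(Q),Q.mean(0),cv2.minEnclosingCircle(Q[:,:2].astype(np.float32)))
P=cl('top',d,231,258,25);Q=P[P[:,2]>5];print('spare',Q.mean(0),cv2.minEnclosingCircle(Q[:,:2].astype(np.float32)))
P=cl('side',ds,349,418,22);Q=P[P[:,2]>28];print('gear s',len(Q),Q.mean(0),cv2.minEnclosingCircle(Q[:,:2].astype(np.float32)))
P=cl('side',ds,340,205,40);Q=P[P[:,2]>105];print('shaft s',len(Q),Q.mean(0),Q.max(0))
E
```

```text
Traceback (most recent call last):
  File "h.py", line 6, in xyz
    m=viewer.camera_model(n);K,R,t=[np.array(m[k],float) for k in('mtx','R','t')]
ValueError: time passes only in moves, steps and waits
```

View pics/c1.png

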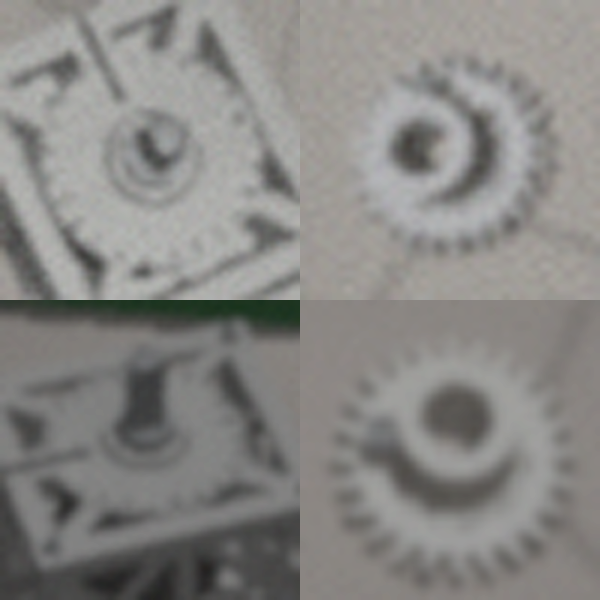

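Crops show: the zero mark in top at (362.8,208.7)→(355.3,194.5); the gear's screw in side near (340,416), in top near (143,249).

```bash
cat > h.py <<'E'
import numpy as np, cv2
from cell import monitor, viewer, workorder
M={n:[np.array(viewer.camera_model(n)[k],float) for k in('mtx','R','t')] for n in('top','side')}
def snap(n,f):
    im,d=viewer.get_image(n); cv2.imwrite('pics/'+f+'.png',im[:,:,::-1]); np.save('pics/'+f+'.npy',d); return im,d
def xyz(n,u,v,d=None,z=None):
    K,R,t=M[n]; r=np.linalg.inv(K)@[u,v,1]; c=-R.T@t; w=R.T@r
    return c+w*d if d is not None else c+w*((z-c[2])/w[2])
def cl(n,d,u,v,r):
    return np.array([xyz(n,i,j,d[j,i]) for j in range(v-r,v+r) for i in range(u-r,u+r) if d[j,i]>0])
def proj(n,X):
    K,R,t=M[n];p=K@(R@np.asarray(X,float)+t);return p[:2]/p[2]
E
python3 - <<'E'
from h import *
np.set_printoptions(precision=2,suppress=True)
C=lambda Q:cv2.minEnclosingCircle(Q[:,:2].astype(np.float32))
d=np.load('pics/top0.npy'); ds=np.load('pics/side0.npy')
P=cl('top',d,367,220,45);Q=P[(P[:,2]>72)&(P[:,2]<95)];print('mod plate',len(Q),Q.mean(0),cv2.minAreaRect(Q[:,:2].astype(np.float32)))
Q=P[P[:,2]>105];print('shaft',len(Q),Q.mean(0),Q.max(0),Q.min(0))
P=cl('top',d,149,258,22);Q=P[P[:,2]>5];print('gear',len(Q),C(Q));Q=P[P[:,2]>28];print(len(Q),Q.mean(0),C(Q))
P=cl('top',d,231,258,25);Q=P[P[:,2]>5];print('spare',Q.mean(0),C(Q))
P=cl('side',ds,349,418,22);Q=P[P[:,2]>28];print('gear s',len(Q),Q.mean(0),C(Q))
P=cl('side',ds,340,205,40);Q=P[P[:,2]>105];print('shaft s',len(Q),Q.mean(0),Q.max(0),Q.min(0))
a=xyz('top',362.8,208.7,z=80);b=xyz('top',355.3,194.5,z=80);print('mark',a,b,np.arctan2(*(b-a)[1::-1]))
# side crop mark (88,452)->(5,468) of 6x
a=xyz('side',315+88/6,180+152/6,z=80);b=xyz('side',315+5/6,180+168/6,z=80);print('mark s',a,b,np.arctan2(*(b-a)[1::-1]))
print('screw s',xyz('side',339.9,416.3,z=22),'top',xyz('top',143,249.3,z=22))
print('boss top crop',xyz('top',342+155/6,192+157/6,z=85),'side boss',xyz('side',315+146/6,180+137/6,z=85))
# hub top circles (bore centre) at z=34
print('bore',xyz('top',129+118/7.5,238+148/7.5,z=34),xyz('side',329+157/7.5,398+113/7.5,z=34))
E
```

```text
mod plate 2237 [ 597.01 -158.4    81.81] ((598.064697265625, -159.39242553710938), (126.72853088378906, 112.9512710571289), 25.508312225341797)
shaft 51 [ 596.58 -159.03  124.06] [ 604.45 -152.43  131.78] [ 589.54 -166.03  105.03]
gear 571 ((517.7723388671875, 357.10833740234375), 67.81873321533203)
127 [514.4  356.16  34.49] ((517.1144409179688, 355.2472839355469), 18.883562088012695)
spare [514.28 160.89  10.86] ((511.32757568359375, 161.25265502929688), 77.2192611694336)
gear s 171 [508.78 357.97  32.82] ((508.4498596191406, 357.4520568847656), 16.78288459777832)
shaft s 49 [ 591.14 -156.44  118.72] [ 597.84 -150.46  129.25] [ 584.4  -168.13  107.1 ]
mark [ 618.88 -149.82   80.  ] [ 652.46 -133.17   80.  ] 0.46022553170795194
mark s [ 613.7 -147.7   80. ] [ 646.55 -133.87   80.  ] 0.39833427423255574
screw s [527.31 360.18  22.  ] top [533.09 367.74  22.  ]
boss top crop [ 595.74 -160.21   85.  ] side boss [ 590.34 -154.76   85.  ]
bore [511.81 358.29  34.  ] [508.57 356.11  34.  ]
```

```bash
python3 - <<'E'
from h import *
o=[]
for n,u,v in(('top',367,215),('side',339,203)):
    im=np.mean([viewer.get_image(n)[0].astype(np.float32) for _ in range(10)],0)[:,:,::-1]
    np.save('pics/avg_'+n+'.npy',im)
    k=im[v-13:v+13,u-13:u+13]; k=cv2.resize(k,(390,390),interpolation=cv2.INTER_CUBIC); k=(k-k.min())/(k.max()-k.min())*255
    o.append(k)
cv2.imwrite('pics/c2.png',np.hstack(o))
E
```

```text
[ WARN:0@4.794] global loadsave.cpp:1063 imwrite_ Unsupported depth image for selected encoder is fallbacked to CV_8U.
```

View pics/c2.png

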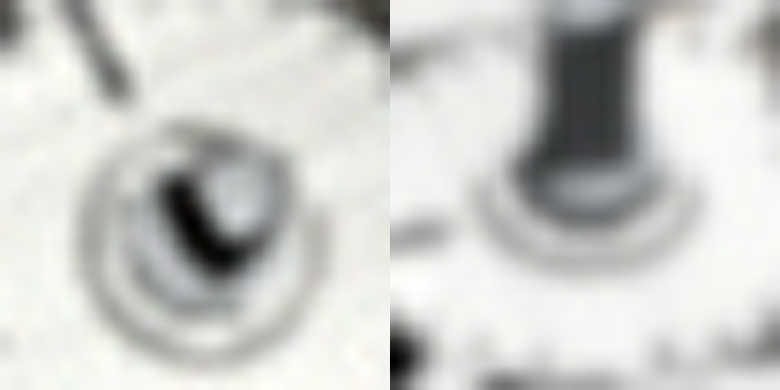

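The averaged top crop shows the flat as a dark straight band from (175,190) to (225,265), facing lower left. That is world yaw ≈124°, so the shaft angle is ≈1.7 rad, which is inside the stated range. The mark's yaw is ≈25.5° and the shaft is at ≈(594,-158). Moving over it now.

Request:
arm_command --series '[100,3.6,-1.9,0,0,100,7.2,-3.8,0,0,100,10.8,-5.7,0,0,100,14.4,-7.6,0,0,100,18,-9.5,0,0]'

```text
clock: 1.52
eef_pos: [406.4, -418.0, 231.5]
tool_rot: [3.141, -0.0, 0.454]
force: [1.4, -0.3, 0.2]
width: 85.4
gripper_force: 0.0
```

Request:
arm_command --series '[100,3.6,-1.9,0,0,100,7.2,-3.8,0,0,100,10.8,-5.7,0,0,100,14.4,-7.6,0,0,100,18,-9.5,0,0]'

```text
clock: 1.93
eef_pos: [526.5, -253.4, 231.6]
tool_rot: [3.141, -0.0, 0.455]
force: [0.7, -0.0, 0.0]
width: 85.6
gripper_force: 0.0
```

Request:
arm_command --series '[100,3.5,-1.9,0,-4,100,7,-3.8,0,-8,100,10.4,-5.7,0,-8,100,10.4,-5.7,0,-8,100,10.4,-5.7,0,-8]'

```text
clock: 2.35
eef_pos: [595.4, -154.5, 231.1]
tool_rot: [-3.141, -0.001, 0.6]
force: [-0.1, -0.6, 1.0]
width: 85.3
gripper_force: 0.0
```

```bash
python3 - <<'E'
from h import *
s=monitor.read_state();print(s['eef_pos'],s['tool_rot'])
o=[]
for n,u,v in(('top',367,195),('side',335,175)):
    im,d=snap(n,n+'1'); k=cv2.resize(im[v-50:v+50,u-50:u+50,::-1],(400,400),interpolation=cv2.INTER_CUBIC); o.append(cv2.convertScaleAbs(k,alpha=1.5))
    p=s['eef_pos'];y=s['tool_rot'][2]-np.pi/2
    for a in(-1,1):
        q=p+np.array([np.cos(y)*42.5*a,np.sin(y)*42.5*a,13]); print(n,proj(n,q),(proj(n,q)-[u-50,v-50])*4)
    print(n,'tcp',(proj(n,p)-[u-50,v-50])*4)
cv2.imwrite('pics/c3.png',np.hstack(o))
E
```

```text
[ 595.38617261 -154.52870763  231.08942785] [-3.14063780e+00 -1.32381176e-03  6.00352814e-01]
top [358.01559406 215.3867951 ] [164.06237624 281.54718039]
top [393.34823642 191.19721521] [305.39294569 184.78886086]
top tcp [231.16207193 238.62643377]
side [347.53364082 164.42394318] [250.13456329 157.6957727 ]
side [330.08701622 142.41778805] [180.34806488  69.6711522 ]
side tcp [214.05279347 130.48129245]
```

View pics/c3.png

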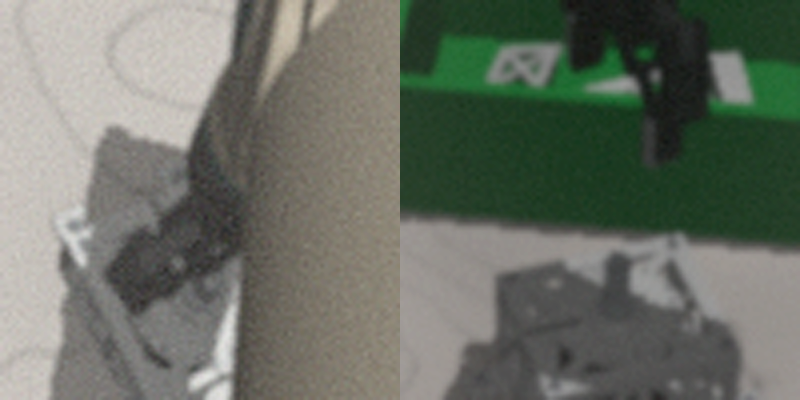

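The side crop shows the near fingertip at (258,163) and the far one at (185,65), about 1.5 px right of predicted. So the side camera reads x about 3 mm low and the shaft is at ≈(594.5,-157.5). Descending and closing across the flat.

Request:
arm_command --series '[100,-0.24,0.2,3.5,0,100,-0.24,0.2,7,0,100,-0.24,0.2,10,0,100,-0.24,0.2,12,0,100,-0.24,0.2,13.3,0]'

```text
clock: 2.87
eef_pos: [590.3, -163.4, 95.8]
tool_rot: [-3.139, 0.004, 0.591]
force: [0.6, 0.7, -0.1]
width: 85.5
gripper_force: 0.0
```

Request:
arm_command --series '[50,0,0,0,0,50,0,0,0,0,30,0,0,0,0,30,0,0,0,0,30,0,0,0,0]'

```text
clock: 3.28
eef_pos: [593.8, -161.8, 99.7]
tool_rot: [3.14, -0.002, 0.594]
force: [-0.1, 0.7, 0.4]
width: 26.5
gripper_force: 0.0
```

Request:
arm_command --series '[0,0,0,0,0,0,0,0,0,0,0,0,0,0,0,0,0,0,0,0,0,0,0,0,0]'

```text
clock: 3.7
eef_pos: [594.2, -162.3, 99.6]
tool_rot: [3.139, -0.001, 0.594]
force: [-0.1, -2.0, 5.9]
width: 11.7
gripper_force: 58.8
```

Gripped across the flat: 11.7 mm against 13 nominal, and the round part would read 16. Turning towards the zero mark.

Request:
arm_command --series '[0,0,0,0,6,0,0,0,0,12,0,0,0,0,18,0,0,0,0,24,0,0,0,0,30]'

```text
clock: 4.12
eef_pos: [593.2, -161.6, 99.6]
tool_rot: [3.141, -0.001, 0.066]
force: [-2.6, -0.8, 8.2]
width: 11.7
gripper_force: 59.5
```

```bash
python3 -c "
from h import *
print(monitor.read_state())"
```

```text
{'clock': 4.1167, 'qpos': array([ 0.13723815,  0.74480448,  0.1355353 ,  1.73553232, -0.14764933,
        0.67010589, -1.15206201]), 'qd': array([-0.21475788,  0.02290984,  0.34632739,  0.01027303, -0.38204357,
        0.01943632, -0.90152246]), 'tau': array([  0.44800946, -52.09651709,   1.16059083, -13.49743992,
         0.07473607,  -0.5911891 ,   0.89808371]), 'eef_pos': array([ 593.24649936, -161.62366691,   99.60451318]), 'tool_rot': array([ 3.14106668e+00, -9.39541209e-04,  6.56185261e-02]), 'force': array([-2.61203544, -0.78336348,  8.16647398]), 'torque': array([-0.13093045,  0.45535527,  0.02184613]), 'gripper_force': 59.47290037838684, 'width': 11.697897102489492}
```

Request:
arm_command --series '[0,0,0,0,7,0,0,0,0,14,0,0,0,0,21,0,0,0,0,28,0,0,0,0,35]'

```text
clock: 4.53
eef_pos: [592.7, -160.4, 99.5]
tool_rot: [-3.141, 0.001, -0.546]
force: [-3.8, 1.2, 9.5]
width: 11.7
gripper_force: 59.8
```

Request:
arm_command --series '[0,0,0,0,7,0,0,0,0,14,0,0,0,0,21,0,0,0,0,28,0,0,0,0,33.5]'

```text
clock: 4.95
eef_pos: [592.9, -159.2, 99.6]
tool_rot: [-3.14, 0.003, -1.129]
force: [-4.0, 3.7, 11.5]
width: 11.4
gripper_force: 59.9
```

Request:
arm_command --series '[0,0,0,0,0,0,0,0,0,0,0,0,0,0,0,0,0,0,0,0,0,0,0,0,0]'

```text
clock: 5.37
eef_pos: [592.9, -159.2, 99.6]
tool_rot: [-3.14, 0.003, -1.124]
force: [-3.9, 3.9, 12.3]
width: 11.8
gripper_force: 60.8
```

```bash
python3 - <<'E'
from h import *
print(monitor.read_state())
o=[]
for n,u,v in(('top',367,215),('side',339,203)):
    im=np.mean([viewer.get_image(n)[0].astype(np.float32) for _ in range(4)],0)[:,:,::-1]
    k=im[v-25:v+25,u-25:u+25]; k=cv2.resize(k,(400,400),interpolation=cv2.INTER_CUBIC); k=(k-k.min())/(k.max()-k.min())*255
    o.append(k)
cv2.imwrite('pics/c4.png',np.hstack(o).astype(np.uint8))
E
```

```text
{'clock': 5.3667, 'qpos': array([-0.05829979,  0.7904999 ,  0.46359418,  1.74219057, -0.50138904,
        0.73046488, -2.02658157]), 'qd': array([ 1.13852435e-03, -8.29352702e-04, -1.22367754e-03,  4.01513735e-04,
       -2.08676630e-03, -1.15413910e-03,  7.01143134e-05]), 'tau': array([ 1.55213378e+00, -4.97699261e+01,  8.09274316e+00, -1.31274596e+01,
        1.34360190e-01, -1.46707356e+00,  3.46139527e-02]), 'eef_pos': array([ 592.88412931, -159.20850646,   99.56489844]), 'tool_rot': array([-3.14044977e+00,  3.06577777e-03, -1.12368104e+00]), 'force': array([-3.9175655 ,  3.88585983, 12.33729586]), 'torque': array([ 0.59635773,  0.6958721 , -0.01905717]), 'gripper_force': 60.83977486596268, 'width': 11.76499148812994}
```

View pics/c4.png

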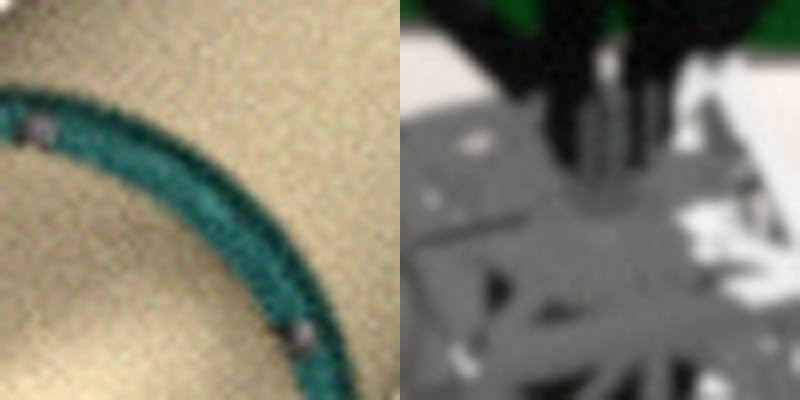

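The side crop shows the fingers clasping the shaft at (600,130), in line with the mark. I'll refine the mark's yaw numerically before letting go.

```bash
python3 - <<'E'
from h import *
np.set_printoptions(precision=2,suppress=True)
im=np.load('pics/avg_top.npy').mean(2).astype(np.float32)
c=np.array([595,-160.3,80]);best=[]
def bil(p): return cv2.remap(im,np.float32([[p[0]]]),np.float32([[p[1]]]),cv2.INTER_LINEAR)[0,0]
# centre of dark line at each radius: perpendicular profile
a=np.radians(25.5);u=np.array([np.cos(a),np.sin(a),0]);w=np.array([-u[1],u[0],0]);L=[]
for r in np.arange(24,56,2):
    s=np.arange(-9,9.1,.5);pr=np.array([bil(proj('top',c+r*u+x*w)) for x in s]);k=np.clip(np.median(pr)-3-pr,0,None)
    if k.sum()>5: L.append((r,(k*s).sum()/k.sum(),k.max()))
L=np.array(L);print(L);p=np.polyfit(L[:,0],L[:,1],1,w=L[:,2]);print('yaw',25.5+np.degrees(np.arctan(p[0])),p)
# plate rect from depth with robust edges
d=np.load('pics/top0.npy');P=cl('top',d,367,220,45);Q=P[(abs(P[:,2]-80)<4)]
b=min(((np.ptp(np.percentile(Q[:,:2]@[np.cos(t),np.sin(t)],[1,99]))*np.ptp(np.percentile(Q[:,:2]@[-np.sin(t),np.cos(t)],[1,99]))),np.degrees(t)) for t in np.radians(np.arange(15,36,.25)));print(b)
E
```

```text
[[26.    0.64  4.43]
 [28.    0.81 14.87]
 [30.    0.85 23.48]
 [32.    0.78 31.38]
 [34.    0.8  28.91]
 [36.    0.78 27.97]
 [38.    0.92 24.49]
 [40.    0.85 21.13]
 [42.    0.93 28.43]
 [44.    1.14 23.18]
 [46.    1.9  20.45]
 [48.    1.97 22.69]
 [50.    1.38 14.08]
 [52.   -0.55 17.78]
 [54.    0.05 19.48]]
yaw 25.61975073006227 [0.   0.83]
(np.float64(13791.874478744376), np.float64(25.75))
```

Mark yaw ≈25.6° and the fingers are at 25.6°. I'll relieve the sideways load, release, and lift.

Request:
arm_command --series '[0,-0.3,0,0,0,0,-0.3,0,0,0,30,-0.3,0,0,0,60,-0.3,0,0,0,100,-0.3,0,0,0]'

```text
clock: 6.18
eef_pos: [591.2, -157.7, 97.8]
tool_rot: [3.141, 0.002, -1.124]
force: [0.5, 0.5, -0.0]
width: 47.3
gripper_force: 0.0
```

Request:
arm_command --series '[100,0,0,0,0,100,0,0,0,0,100,0,0,-3,0,100,0,0,-6,0,100,0,0,-10,0]'

```text
clock: 6.6
eef_pos: [590.0, -157.8, 197.2]
tool_rot: [3.137, 0.003, -1.125]
force: [0.4, -0.4, 0.5]
width: 85.2
gripper_force: 0.0
```

Request:
arm_command --series '[100,-3.5,-0.9,0,-7,100,-7,-1.8,0,-14,100,-10.5,-2.7,0,-21,100,-14,-3.6,0,-28,100,-17.5,-4.5,0,-35]'

```text
clock: 7.02
eef_pos: [556.1, 20.5, 198.4]
tool_rot: [-3.141, 0.0, -0.508]
force: [0.7, -0.0, -0.3]
width: 85.3
gripper_force: 0.0
```

Request:
arm_command --series '[100,-2.7,-3.1,0,-7,100,-5.4,-6.2,0,-14,100,-8.1,-9.3,0,-21,100,-10.8,-12.4,0,-28,100,-13.5,-15.5,0,-35]'

```text
clock: 7.43
eef_pos: [514.6, 221.9, 198.4]
tool_rot: [-3.142, 0.0, 0.103]
force: [1.4, 0.3, -0.2]
width: 85.3
gripper_force: 0.0
```

```bash
python3 - <<'E'
from h import *
o=[]
for n,L in(('top',[(367,215,13),(149,258,16)]),('side',[(339,203,20),(349,418,25)])):
    im=np.mean([viewer.get_image(n)[0].astype(np.float32) for _ in range(8)],0)[:,:,::-1]
    np.save('pics/avg2_'+n+'.npy',im)
    q=[]
    for u,v,r in L:
        k=im[v-r:v+r,u-r:u+r]; k=cv2.resize(k,(300,300),interpolation=cv2.INTER_CUBIC); q.append(((k-k.min())/(k.max()-k.min())*255).clip(0,255).astype(np.uint8))
    o.append(np.hstack(q))
cv2.imwrite('pics/c5.png',np.vstack(o))
E
```

```text
(no output)
```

View pics/c5.png

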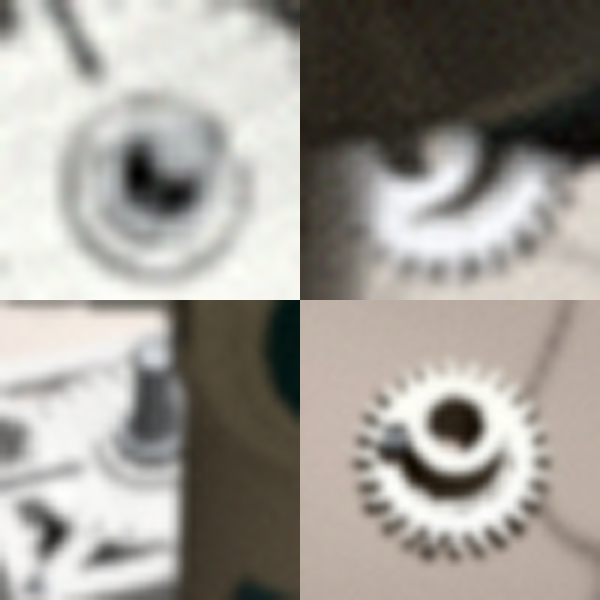

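The shaft's dark flat band is gone from the top view, so the flat now faces away from the camera, towards the mark. In the side view the gear's screw is at ≈(339.8,416.3) and the bore at ≈(349.8,413.5). I'll rectify both views to get the screw's yaw.

```bash
python3 - <<'E'
from h import *
o=[]
for n,f,c in(('top','avg_top',(513,357.5)),('side','avg2_side',(509,357))):
    im=np.load(f'pics/{f}.npy').astype(np.float32)
    q=np.float32([[-40,-40],[40,-40],[40,40],[-40,40]])   # x right, y up
    src=np.float32([proj(n,[c[0]+a,c[1]+b,22]) for a,b in q]); dst=np.float32([[(a+40)*5,(40-b)*5] for a,b in q])
    k=cv2.warpPerspective(im,cv2.getPerspectiveTransform(src,dst),(400,400),flags=cv2.INTER_CUBIC); k=((k-k.min())/(k.max()-k.min())*255).clip(0,255).astype(np.uint8)
    # expected hub top circle (z=34) in this rectified frame
    H=cv2.getPerspectiveTransform(src,dst)
    for t in np.arange(0,6.28,.4):
        p=cv2.perspectiveTransform(np.float32([[proj(n,[c[0]+16*np.cos(t),c[1]+16*np.sin(t),34])]]),H)[0,0]; cv2.circle(k,tuple(int(x) for x in p),1,(0,0,255),-1)
        p=cv2.perspectiveTransform(np.float32([[proj(n,[c[0]+30*np.cos(t),c[1]+30*np.sin(t),10])]]),H)[0,0]; cv2.circle(k,tuple(int(x) for x in p),1,(255,0,0),-1)
    cv2.drawMarker(k,(200,200),(0,255,0),0,8); o.append(k)
cv2.imwrite('pics/c6.png',np.hstack(o))
E
```

```text
(no output)
```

View pics/c6.png

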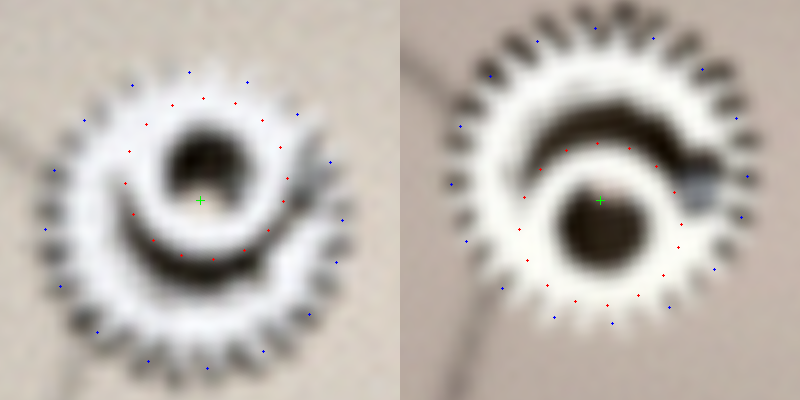

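The screw sits at (700,185) in the side rectification, offset (20,3) mm, which gives yaw ≈8°. The top view gives ≈6°. The gear's centre is at ≈(512,358).

```bash
cat > go.py <<'E'
import sys
from h import *
s=monitor.read_state();p=s['eef_pos'];y=s['tool_rot'][2]
x,yy,z,yaw=map(float,sys.argv[1:5]);d=np.array([x,yy,z])-p
c,n=np.cos(y),np.sin(y)
print(p,np.degrees(y),'shift cm',np.round([(c*d[0]+n*d[1])/10,(n*d[0]-c*d[1])/10,-d[2]/10],2),'roll',np.degrees(y)-yaw,s['clock'],s['force'],s['torque'],s['width'])
E
python3 go.py 512.3 358 12 7.5
```

```text
[515.5621558  219.93634662 198.35373449] 5.53433128482189 shift cm [  1.01 -13.77  18.64] roll -1.9656687151781096 8.2333 [-1.00134982 -0.0627175  -0.01906894] [-0.01292519 -0.02178321  0.04508776] 85.34423896769643
```

Request:
arm_command --series '[100,0.3,-3.5,2,-1,100,0.6,-7,4,-2,100,0.9,-10.5,6,-2,100,1,-13.8,8,-2,100,1,-13.8,11,-2]'

```text
clock: 8.65
eef_pos: [511.0, 369.5, 88.7]
tool_rot: [-3.132, -0.004, 0.141]
force: [-0.1, 1.8, -0.5]
width: 85.6
gripper_force: 0.0
```

Request:
arm_command --series '[100,0,0,1.5,0,100,0,0,3,0,100,0,0,4.5,0,100,0,0,4.5,0,100,0,0,4.5,0]'

```text
clock: 9.07
eef_pos: [511.6, 358.1, 42.7]
tool_rot: [3.141, 0.001, 0.132]
force: [0.2, 0.8, 0.6]
width: 85.5
gripper_force: 0.0
```

```bash
python3 go.py 512.3 358 12 7.5
```

```text
[511.61873099 358.07625255  42.70817108] 7.551518959523157 shift cm [0.07 0.02 3.07] roll 0.05151895952315666 9.0667 [0.24650433 0.83626535 0.60937474] [ 0.03691436 -0.04412551  0.0121301 ] 85.4856253769665
```

Request:
arm_command --series '[100,0.05,0,1.5,0,100,0.05,0,2.95,0,100,0.05,0,2.95,0,70,0.05,0,2.95,0,60,0.05,0,2.95,0]'

```text
clock: 9.48
eef_pos: [512.9, 358.7, 14.4]
tool_rot: [-3.141, -0.001, 0.132]
force: [0.9, -0.3, 0.6]
width: 63.6
gripper_force: 0.0
```

Request:
arm_command --series '[50,0,0,0,0,0,0,0,0,0,0,0,0,0,0,0,0,0,0,0,0,0,0,0,0]'

```text
clock: 9.9
eef_pos: [513.2, 358.8, 14.9]
tool_rot: [-3.141, -0.001, 0.132]
force: [0.1, -0.9, 5.4]
width: 29.7
gripper_force: 59.7
```

Request:
arm_command --series '[0,0,0,0,0,0,0,0,0,0,0,0,0,0,0,0,0,0,0,0,0,0,0,0,0]'

```text
clock: 10.32
eef_pos: [513.2, 358.8, 14.9]
tool_rot: [-3.141, -0.001, 0.132]
force: [-0.3, -0.2, 6.0]
width: 30.1
gripper_force: 59.7
```

Hub gripped (30 mm reading, same ~1.5–2 mm bias). Lifting and carrying it to the module.

Request:
arm_command --series '[0,0,0,-2,0,0,0,0,-5,0,0,0,0,-9,0,0,0,0,-13,0,0,0,0,-16,0]'

```text
clock: 10.73
eef_pos: [513.1, 358.8, 176.9]
tool_rot: [-3.14, -0.002, 0.132]
force: [0.6, 0.9, 0.2]
width: 30.1
gripper_force: 59.7
```

Request:
arm_command --series '[0,0.1,3,0,0,0,0.2,6.5,0,0,0,0.3,10,0,0,0,0.4,14,0,0,0,0.5,18,0,0]'

```text
clock: 11.15
eef_pos: [540.9, 179.6, 173.9]
tool_rot: [-3.141, -0.0, 0.133]
force: [2.0, -0.2, -0.6]
width: 29.8
gripper_force: 59.7
```

Request:
arm_command --series '[0,0.1,4,0,0,0,0.2,8,0,0,0,0.3,12,0,0,0,0.4,16,0,0,0,0.5,20,0,0]'

```text
clock: 11.57
eef_pos: [572.2, -18.7, 173.9]
tool_rot: [-3.141, 0.0, 0.132]
force: [1.2, 0.1, -0.9]
width: 30.2
gripper_force: 59.7
```

Request:
arm_command --series '[0,0.1,3.5,0,-4,0,0.2,7,0,-9,0,0.3,10.5,0,-13,0,0.3,13,0,-18,0,0.3,13,0,-18]'

```text
clock: 11.98
eef_pos: [592.0, -154.3, 173.9]
tool_rot: [3.136, 0.002, 0.44]
force: [-0.3, -1.5, -1.2]
width: 30.3
gripper_force: 59.8
```

Request:
arm_command --series '[0,0,0,0,0,0,0,0,0,0,0,0,0,0,0,0,0,0,0,0,0,0,0,0,0]'

```text
clock: 12.4
eef_pos: [592.6, -143.8, 173.9]
tool_rot: [-3.141, -0.0, 0.448]
force: [-0.5, -0.6, -1.1]
width: 29.6
gripper_force: 59.8
```

```bash
python3 go.py 595 -160.3 135 25.6; python3 - <<'E'
from h import *
o=[]
s=monitor.read_state();p=s['eef_pos'];t=s['tool_rot'][2]
for n in('side',):
    im=np.mean([viewer.get_image(n)[0].astype(np.float32) for _ in range(6)],0)[:,:,::-1]
    np.save('pics/avg3.npy',im)
    for h in(7,-8):  # screw height plane, gear-top plane, bias of camera x -3
        c=np.array([p[0]-3,p[1],p[2]+h]);q=np.float32([[-40,-40],[40,-40],[40,40],[-40,40]])
        src=np.float32([proj(n,[c[0]+a,c[1]+b,c[2]]) for a,b in q]); dst=np.float32([[(a+40)*5,(40-b)*5] for a,b in q])
        k=cv2.warpPerspective(im,cv2.getPerspectiveTransform(src,dst),(400,400),flags=cv2.INTER_CUBIC); k=(k*2.5).clip(0,255).astype(np.uint8)
        for r in(20,30): cv2.circle(k,(int(200+5*r*np.cos(t)),int(200-5*r*np.sin(t))),2,(0,0,255),-1)
        for a in np.arange(0,6.28,.4): cv2.circle(k,(int(200+150*np.cos(a)),int(200-150*np.sin(a))),1,(255,0,0),-1)
        o.append(k)
cv2.imwrite('pics/c7.png',np.hstack(o))
E
```

```text
[ 592.62360755 -143.78766142  173.87058031] 25.672368310275953 shift cm [-0.5   1.59  3.89] roll 0.07236831027595159 12.4 [-0.49208424 -0.62804805 -1.0684418 ] [-0.03390625 -0.00980192 -0.01487833] 29.610184359979762
```

View pics/c7.png

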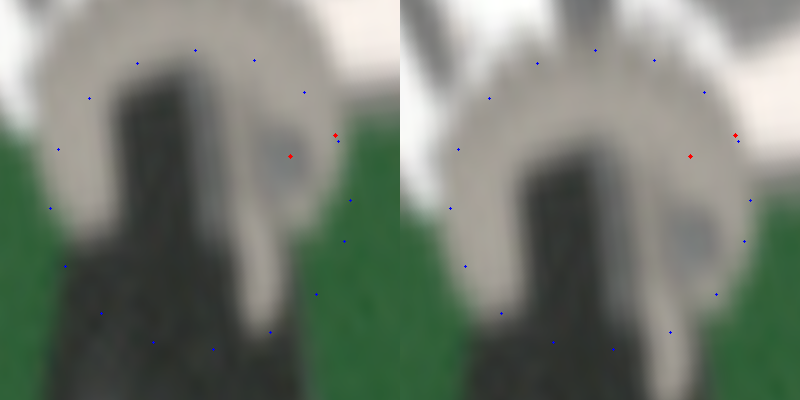

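The side rectification shows the screw head at (288,152) against the predicted (290,157), so it's within about 3° of the zero direction, and the gear is centred in the fingers. Moving over the shaft and down gently.

Request:
arm_command --series '[0,-0.3,0.8,0,0,0,-0.5,1.6,0,0,0,-0.5,1.6,1,0,0,-0.5,1.6,2.5,0,0,-0.5,1.6,2.5,0]'

```text
clock: 13.12
eef_pos: [592.8, -162.2, 145.8]
tool_rot: [-3.138, 0.004, 0.445]
force: [-0.2, 0.4, -1.3]
width: 29.9
gripper_force: 59.7
```

Request:
arm_command --series '[0,0,0,0,0,0,0,0,0,0,0,0,0,0.4,0,0,0,0,0.8,0,0,0,0,0.8,0]'

```text
clock: 13.53
eef_pos: [594.7, -161.7, 140.4]
tool_rot: [-3.141, 0.0, 0.446]
force: [0.0, -0.3, -1.3]
width: 29.9
gripper_force: 59.8
```

```bash
python3 go.py 595 -160.3 135 25.6
```

```text
[ 594.7219232  -161.68913199  140.36725111] 25.56768765573912 shift cm [ 0.09 -0.11  0.54] roll -0.032312344260880366 13.5333 [ 0.04988963 -0.31031615 -1.28328854] [ 0.00849651  0.00046853 -0.04090554] 29.868447250386623
```

Request:
arm_command --series '[0,0.05,-0.1,0.2,0,0,0.05,-0.1,0.4,0,0,0.05,-0.1,0.6,0,0,0.05,-0.1,0.6,0,0,0.05,-0.1,0.6,0]'

```text
clock: 13.95
eef_pos: [594.8, -160.8, 134.7]
tool_rot: [-3.141, 0.0, 0.446]
force: [-0.7, 0.6, -0.8]
width: 30.3
gripper_force: 59.8
```

```bash
python3 go.py 595 -160.3 105.9 25.6
```

```text
[ 594.81651801 -160.75155936  134.6518591 ] 25.55638262963381 shift cm [ 0.04 -0.03  2.88] roll -0.043617370366192176 13.95 [-0.71200442  0.5591084  -0.81311631] [ 0.09338632 -0.00064294  0.00638251] 30.34048867388185
```

On the shaft without load. Continuing down through the screw/flat engagement.

Request:
arm_command --series '[0,0,0,0.4,0,0,0,0,0.8,0,0,0,0,1.1,0,0,0,0,1.4,0,0,0,0,1.4,0]'

```text
clock: 14.37
eef_pos: [595.1, -160.7, 120.1]
tool_rot: [-3.141, -0.0, 0.446]
force: [1.2, 0.9, -2.6]
width: 29.9
gripper_force: 59.7
```

```bash
python3 go.py 595 -160.3 105.9 25.6
```

```text
[ 595.11855149 -160.65538862  120.12391548] 25.565591227862082 shift cm [ 0.   -0.04  1.42] roll -0.03440877213791893 14.3667 [ 1.24716355  0.90570129 -2.58536762] [ 0.13321695 -0.22726574 -0.06133561] 29.893522362948527
```

Request:
arm_command --series '[0,0,0,0.3,0,0,0,0,0.6,0,0,0,0,0.9,0,0,0,0,1.1,0,0,0,0,1.1,0]'

```text
clock: 14.78
eef_pos: [595.4, -160.7, 109.5]
tool_rot: [3.141, -0.001, 0.446]
force: [3.4, 0.9, -1.6]
width: 29.8
gripper_force: 59.7
```

```bash
python3 go.py 595 -160.3 105.9 25.6
```

```text
[ 595.40504983 -160.71630754  109.49543861] 25.560999635358794 shift cm [-0.02 -0.06  0.36] roll -0.0390003646412076 14.7833 [ 3.4235764   0.86940562 -1.6061908 ] [ 0.11440542 -0.58956489  0.02917965] 29.816425435163787
```

Request:
arm_command --series '[0,0.08,0,0.1,0,0,0.08,0,0.2,0,0,0.08,0,0.3,0,0,0.08,0,0.4,0,0,0.08,0,0.4,0]'

```text
clock: 15.2
eef_pos: [595.5, -160.6, 105.9]
tool_rot: [-3.142, 0.0, 0.446]
force: [0.1, 0.4, 0.1]
width: 30.1
gripper_force: 59.9
```

```bash
python3 go.py 595 -160.3 105.9 25.6
```

```text
[ 595.49597468 -160.5570593   105.87407192] 25.551308972538287 shift cm [-0.03 -0.04 -0.  ] roll -0.0486910274617145 15.2 [0.14553305 0.35004498 0.11355222] [ 0.09311093 -0.15578595  0.01689963] 30.09781482502276
```

Lateral load is gone. Pressing down in small steps.

Request:
arm_command --series '[0,0,0,0.1,0,0,0,0,0.2,0,0,0,0,0.3,0,0,0,0,0.4,0,0,0,0,0.4,0]'

```text
clock: 15.62
eef_pos: [595.6, -160.6, 105.6]
tool_rot: [3.141, -0.001, 0.446]
force: [-6.5, 3.1, 26.5]
width: 29.8
gripper_force: 62.8
```

Request:
arm_command --series '[0,0,0,0.1,0,0,0,0,0.2,0,0,0,0,0.3,0,0,0,0,0.3,0,0,0,0,0.3,0]'

```text
clock: 16.03
eef_pos: [595.7, -160.6, 105.4]
tool_rot: [3.141, -0.002, 0.446]
force: [-11.8, 4.5, 46.1]
width: 29.8
gripper_force: 64.9
```

Seated at the expected height (underside ≈91 mm). Easing to ~30 N and taking one last look.

Request:
arm_command --series '[0,0,0,-0.1,0,0,0,0,-0.2,0,0,0,0,-0.2,0,0,0,0,-0.2,0,0,0,0,-0.2,0]'

```text
clock: 16.45
eef_pos: [595.7, -160.6, 105.6]
tool_rot: [3.141, -0.001, 0.446]
force: [-8.9, 3.9, 32.6]
width: 29.2
gripper_force: 63.4
```

```bash
python3 go.py 595 -160.3 105.9 25.6; python3 - <<'E'
from h import *
im=np.mean([viewer.get_image('side')[0].astype(np.float32) for _ in range(6)],0)[:,:,::-1]
k=cv2.resize(im[165:240,290:390],(800,600),interpolation=cv2.INTER_CUBIC);k=(k*2).clip(0,255).astype(np.uint8)
t=np.radians(25.6)
for r,h,c in((23.5,22,(0,0,255)),(19.75,22,(0,0,255)),(30,0,(255,0,0)),(30,10,(255,0,0))):
    for a in ([t] if h==22 else np.arange(0,6.28,.3)):
        p=(proj('side',[595-3+r*np.cos(a),-160.3+r*np.sin(a),91+h])-[290,165])*8; cv2.circle(k,tuple(int(x) for x in p),3,c,-1)
cv2.imwrite('pics/c8.png',k)
E
```

```text
[ 595.66484285 -160.58214591  105.56008643] 25.535502517261282 shift cm [-0.05 -0.05 -0.03] roll -0.06449748273871947 16.45 [-8.89142911  3.9023348  32.5751516 ] [ 0.80207352  1.93042018 -0.01311718] 29.20507103661538
```

View pics/c8.png

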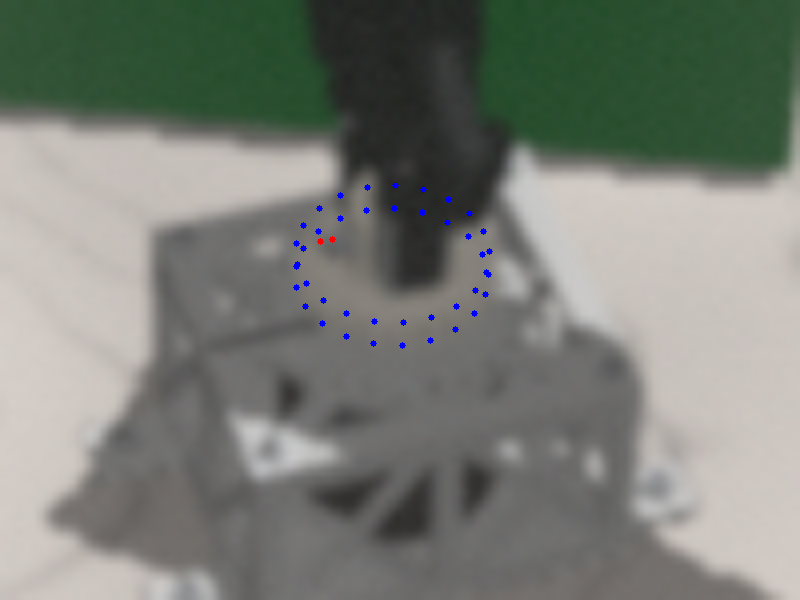

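The gear's outline around (395,265) matches the seated prediction, with the screw at ≈(325,240) towards the zero mark. The gripper is holding it with ~33 N downward. Handing in.

```bash
python3 -c "
from cell import workorder
print(workorder.finish_job())"
```

```text
the job is handed in; nothing more can be done
None
```

The job is handed in: the flat is turned to the zero mark and was pinched there, and the hubbed gear sits down on the shoulder with its screw on the flat, still gripped and pressed down with about 33 N.

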